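Count vial caps through the gate of a counting tray

ROBOT

A 6-joint arm with a two-finger parallel gripper is mounted at the origin on the work surface. World frame = base frame: x ahead of the robot, y to its left, z up, the work surface at z = 0. Lengths are in mm, angles in degrees, forces in N, time in s.
With the tool pointing down it reaches from about 350 to 775 mm from the base axis. Payload 5.5 kg.
Tool frame: the origin (TCP) lies between the finger pads; the fingertips stand 25 mm ahead of it and the grasp point (between the pads) lies 6 mm ahead of it; z points along the fingers, y is the line along which they close (so a half turn about z gives the same grasp; the last joint's range is limited). The gripper opens to 85 mm and grips with 20 to 120 N. Pads are 22 mm wide; open, the fingers measure 114 mm over their backs; the gripper's body (76 mm by 85 mm) begins 54 mm behind the grasp point. The pads swing forward as they close: fully open they stand 13 mm farther back than shut.
Start: joints at [67.002, 17.945, 2.641, 74.691, 0, 82.002], TCP at [148.844, 555.441, 256.323] pointing down, gripper open.
Joint ranges: [-158.12, 158.12], [-49.38, 96.58], [-58.88, 72.47], [-126.05, 133.96], [-84.25, 85.87], [-180, 180]. Speed limits (degrees/s): [147.25, 147.25, 180, 180, 180, 180].

INTERFACE

Orientations are given as a 3x3 rotation matrix whose columns are the frame's x, y, z axes.
In Python, from cell import r gives the robot as it stands. The module is installed in compiled form; this text tells all that it offers.
- The arm moves only by the tool carry_out, never from a script. Its argument "commands" is a list of rows, each a list of 5 numbers: the opening, from 0 (shut) to 1 (fully open), then the shift along the world's x, y, z in units of 30 mm (1.0 is 30 mm), then the turn about the world's z in units of 5 degrees (1.0 is 5 degrees). A call has 1 to 5 rows; each row is the pose to reach, as a shift and turn from the pose commanded when the call began; what a row does not reach only later rows make up. A row lasts 1/12 s, in which the tool goes at most 41.7 mm and 7.16 degrees, less where a joint would pass 70% of its speed; a pose out of reach is approached as far as the arm can. A call with a gripper value outside its range is refused whole. The fingers move at their own pace and stop on an object; the grip force is fixed at half the most. Time passes only in rows, so rows that repeat a pose let the fingers close. It gives the time, the measured TCP pose, the force, the opening and the grip force at its end, in the units of the state.
- r.observe(): the state, without advancing time (a new reading comes with each control period).
- r.get_image(name): name is "scene" or "top" or "wrist"; returns a dict with "img" (480x640x3 uint8, red, green, blue), "fx", "fy", "cx", "cy" (pixels), "distortion" ([k1, k2, p1, p2, k3] as OpenCV has them; the pictures are not rectified), "cam_to_world" (4x4, takes a point from camera to world coordinates). Camera axes: x right, y up, looking along -z (the intrinsics and any distortion apply to the point x, -y, -z); pixel columns grow to the right and rows downward; lengths in mm; the calibration is good to about 2 mm. A picture is of the moment at which its call begins. There is no depth.
- r.sign_off(): hands the job in; it is judged then, once.
The state is a dict: "time_s": time; "qpos": joint angles; "joint_velocities": joint speeds; "joint_torque": joint torques, N m; "tool_pos": TCP position; "orientation": TCP orientation; "force": force on the tool from outside, world axes, zero at the start; "torque": the same for the moment, N m; "width": finger opening in mm; "gripper_force": force on a finger pad.
Only numpy, scipy, OpenCV 4.12 (cv2) and the standard library are available. Lean on these libraries where they do the work, as an engineer would, in place of code of your own. Each camera call takes 0.05 s, during which the arm holds its last target. There are 200 camera calls.

TASK

Using light pushes of the fingertips only, never pinching or lifting a cap, sweep the three white caps one at a time through the gap in the low fence of the counting tray, so that each drops into the slot behind it before the next one goes. Leave the blue cap and the dropper vial standing on the tray where they are, and do not disturb the other things on the bench.

Things in the scene. Friction and masses are not known exactly. Their poses are not given: they have to be found in the camera images.
- tray: fixed white counting tray, flat grey deck 60 mm above the bench. Origin: bench level under the middle of the gate; x points from the deck out through the gate, y left along the fence, z up. Deck: x -190 to 0, y -130 to 130 mm. Its other three edges have a rim 4 mm thick, 6 mm high; fingertips held 8 mm or more above the deck clear rim and fence and still push the caps
- gate (a point): middle of the gate, at deck height, at the deck's edge (tray x 0, y 0, z 60 mm); axes as the tray's. The gate is a 38 mm wide gap (y -19 to 19 mm), its ends marked yellow, in a dark fence 4 mm thick (x -4 to 0 mm) and 6 mm high above the deck. The deck ends at x = 0: a cap falls in the slot once its centre is about 10 mm past it
- slot (a point): middle of the floor of the open-topped slot that begins directly behind the fence: tray x 0 to 46 mm, y -60 to 60 mm, black floor 4 mm above the bench, 56 mm below the deck; its far wall is 6 mm thick, its top 6 mm above the deck
- cap_a_center (a point): white screw cap for a small vial, a flat-topped solid disc 26 mm in diameter and 16 mm tall, about 15 g, lying flat on the deck at the start; this point is its centre, half-way up (8 mm above the deck), z up along its axis; to be swept into the slot
- cap_b_center (a point): white screw cap for a small vial, a flat-topped solid disc 26 mm in diameter and 16 mm tall, about 15 g, lying flat on the deck at the start; this point is its centre, half-way up (8 mm above the deck), z up along its axis; to be swept into the slot
- cap_c_center (a point): white screw cap for a small vial, a flat-topped solid disc 26 mm in diameter and 16 mm tall, about 15 g, lying flat on the deck at the start; this point is its centre, half-way up (8 mm above the deck), z up along its axis; to be swept into the slot
- cap_blue_center (a point): blue screw cap for a small vial, a flat-topped solid disc 26 mm in diameter and 16 mm tall, about 15 g, lying flat on the deck at the start; this point is its centre, half-way up (8 mm above the deck), z up along its axis; of the same size, to be left where it is
- dropper: amber dropper vial, 22 mm in diameter, 52 mm tall, standing loose on the tray's deck near a robot-side corner; not to be disturbed; origin at the centre of its underside
- dropper2: a second amber dropper vial like the first, standing on the bench to the left of the tray; not to be disturbed; origin under its centre
- beaker: empty glass beaker, 84 mm in diameter, 110 mm tall, on the bench to the left; not to be disturbed; origin under its centre
- dish: clear round dish, 70 mm in diameter, 18 mm tall, on the bench to the right; not to be disturbed; origin under its centre
- pipette: black hand pipette lying on the bench to the right, about 230 mm long and 30 mm high; not to be disturbed; origin under its middle, x along it towards its thin tip

How it is judged (in metres and radians):
On the way, in this order (a step that is already met when the one before it is completed fails the run):
1. one white cap is in the slot while the other two are still on the deck ((((x of cap_a_center in the frame of tray between 0 and 0.048 m and y of cap_a_center in the frame of tray between -0.062 and 0.062 m and z of cap_a_center in the frame of tray below 0.055 m) and (x of cap_b_center in the frame of tray below -0.002 m and z of cap_b_center in the frame of tray above 0.062 m) and (x of cap_c_center in the frame of tray below -0.002 m and z of cap_c_center in the frame of tray above 0.062 m)) or ((x of cap_a_center in the frame of tray below -0.002 m and z of cap_a_center in the frame of tray above 0.062 m) and (x of cap_b_center in the frame of tray between 0 and 0.048 m and y of cap_b_center in the frame of tray between -0.062 and 0.062 m and z of cap_b_center in the frame of tray below 0.055 m) and (x of cap_c_center in the frame of tray below -0.002 m and z of cap_c_center in the frame of tray above 0.062 m)) or ((x of cap_a_center in the frame of tray below -0.002 m and z of cap_a_center in the frame of tray above 0.062 m) and (x of cap_b_center in the frame of tray below -0.002 m and z of cap_b_center in the frame of tray above 0.062 m) and (x of cap_c_center in the frame of tray between 0 and 0.048 m and y of cap_c_center in the frame of tray between -0.062 and 0.062 m and z of cap_c_center in the frame of tray below 0.055 m)))), for 0.2 s.
2. two white caps are in the slot while the third is still on the deck ((((x of cap_a_center in the frame of tray below -0.002 m and z of cap_a_center in the frame of tray above 0.062 m) and (x of cap_b_center in the frame of tray between 0 and 0.048 m and y of cap_b_center in the frame of tray between -0.062 and 0.062 m and z of cap_b_center in the frame of tray below 0.055 m) and (x of cap_c_center in the frame of tray between 0 and 0.048 m and y of cap_c_center in the frame of tray between -0.062 and 0.062 m and z of cap_c_center in the frame of tray below 0.055 m)) or ((x of cap_a_center in the frame of tray between 0 and 0.048 m and y of cap_a_center in the frame of tray between -0.062 and 0.062 m and z of cap_a_center in the frame of tray below 0.055 m) and (x of cap_b_center in the frame of tray below -0.002 m and z of cap_b_center in the frame of tray above 0.062 m) and (x of cap_c_center in the frame of tray between 0 and 0.048 m and y of cap_c_center in the frame of tray between -0.062 and 0.062 m and z of cap_c_center in the frame of tray below 0.055 m)) or ((x of cap_a_center in the frame of tray between 0 and 0.048 m and y of cap_a_center in the frame of tray between -0.062 and 0.062 m and z of cap_a_center in the frame of tray below 0.055 m) and (x of cap_b_center in the frame of tray between 0 and 0.048 m and y of cap_b_center in the frame of tray between -0.062 and 0.062 m and z of cap_b_center in the frame of tray below 0.055 m) and (x of cap_c_center in the frame of tray below -0.002 m and z of cap_c_center in the frame of tray above 0.062 m)))), for 0.2 s.
At the end, for the whole second after the job is handed in: All three white caps lie at rest in the slot, their centres within its walls and at least 5 mm below deck level; the blue cap and the dropper vial stand on the deck within 20 mm of where they were (x of cap_a_center in the frame of tray between 0 and 0.048 m and y of cap_a_center in the frame of tray between -0.062 and 0.062 m and z of each of cap_a_center, cap_b_center, cap_c_center in the frame of tray below 0.055 m and x of cap_b_center in the frame of tray between 0 and 0.048 m and y of cap_b_center in the frame of tray between -0.062 and 0.062 m and x of cap_c_center in the frame of tray between 0 and 0.048 m and y of cap_c_center in the frame of tray between -0.062 and 0.062 m and linear speed of each of cap_a, cap_b, cap_c below 0.02 m/s and x of cap_blue_center in the frame of tray below -0.002 m and z of cap_blue_center in the frame of tray above 0.062 m and distance of each of cap_blue_center, dropper from where it was at the start of the episode below 0.02 m and angle between dropper's own z axis and vertical below 0.2 rad); the robot touches nothing.
It fails at once if a cap is lifted: its centre rises more than 25 mm above the deck (8 mm when lying) (z of any of cap_a_center, cap_b_center, cap_c_center, cap_blue_center in the frame of tray above 0.085 m).
It fails at once if a cap is pinched or pushed hard: the fingers bear on it with more than 15 N (contact force between the fingers and cap_a above 15 N or contact force between the fingers and cap_b above 15 N or contact force between the fingers and cap_c above 15 N or contact force between the fingers and cap_blue above 15 N).
It fails at once if a cap crosses over the fence instead of going through the gate ((x of cap_a_center in the frame of tray between -0.004 and 0.004 m and z of cap_a_center in the frame of tray above 0.062 m and (y of cap_a_center in the frame of tray above 0.015 m or y of cap_a_center in the frame of tray below -0.015 m)) or (x of cap_b_center in the frame of tray between -0.004 and 0.004 m and z of cap_b_center in the frame of tray above 0.062 m and (y of cap_b_center in the frame of tray above 0.015 m or y of cap_b_center in the frame of tray below -0.015 m)) or (x of cap_c_center in the frame of tray between -0.004 and 0.004 m and z of cap_c_center in the frame of tray above 0.062 m and (y of cap_c_center in the frame of tray above 0.015 m or y of cap_c_center in the frame of tray below -0.015 m))).
It fails at once if the blue cap is moved more than 20 mm (distance of cap_blue_center from where it was at the start of the episode above 0.02 m).
It fails at once if a vial, the beaker, the dish or the pipette is moved more than 20 mm (distance of any of dropper, dropper2, beaker, dish, pipette from where it was at the start of the episode above 0.02 m).
It also fails if it takes over 72 s, if anything falls off the work surface, if the arm or the gripper's body presses on something with over 40 N, if the wrist force passes 120 N, or if a joint passes its speed limit or range.

## Working session

There is one attempt and no reset: what is moved stays moved. The work goes in short steps, Python scripts to look and compute and a tool call to move; the robot and the scene stay as the last step left them, time stands still between calls to the robot, and variables do not carry over. Pictures are saved under pics/ and viewed, at most 10 in all, crops included, and the job is handed in when it is done.

Besides the shell and the picture viewer there is one more tool, called by a JSON object that holds its "method" and its "body". carry_out: Moves the arm, as the interface text tells. Its arguments: {"type":"object","properties":{"commands":{"type":"array"}},"required":["commands"]}

```bash
mkdir -p pics; cat > h.py <<'E'
import numpy as np, cv2
from cell import r
def shot(n):
    d=r.get_image(n); d['K']=np.array([[d['fx'],0,d['cx']],[0,d['fy'],d['cy']],[0,0,1]],float); d['D']=np.array(d['distortion'],float); d['T']=np.array(d['cam_to_world'],float); return d
def ray(d,uv,z):
    uv=np.array(uv,float).reshape(-1,1,2); p=cv2.undistortPoints(uv,d['K'],d['D']).reshape(-1,2)
    c=np.c_[p[:,0],-p[:,1],-np.ones(len(p))]@d['T'][:3,:3].T; o=d['T'][:3,3]
    return o+c*((z-o[2])/c[:,2])[:,None]
def save(d,n): cv2.imwrite('pics/'+n,cv2.cvtColor(d['img'],cv2.COLOR_RGB2BGR))
E
python3 - <<'E'
from h import *
for n in ('top','scene'):
    d=shot(n); save(d,n+'0.png'); print(n,d['fx'],d['T'].round(2).tolist())
s=r.observe(); print(s['time_s'],s['tool_pos'],s['orientation'],s['width'])
E
```

```text
top 494.6270909906256 [[0.01, 0.99, -0.11, 416.33], [-1.0, 0.01, 0.01, 9.59], [0.01, 0.11, 0.99, 1198.84], [0.0, 0.0, 0.0, 1.0]]
scene 542.4538480060215 [[0.35, -0.66, 0.66, 1310.13], [0.93, 0.24, -0.26, -262.83], [0.01, 0.71, 0.7, 863.13], [0.0, 0.0, 0.0, 1.0]]
0.1 [148.64138805 554.99907832 255.47080574] [[-9.65921444e-01  2.58834493e-01 -6.84518744e-04]
 [ 2.58835276e-01  9.65920176e-01 -1.58503373e-03]
 [ 2.50929066e-04 -1.70819566e-03 -9.99998510e-01]] 85.19233568199837
```

View pics/top0.png

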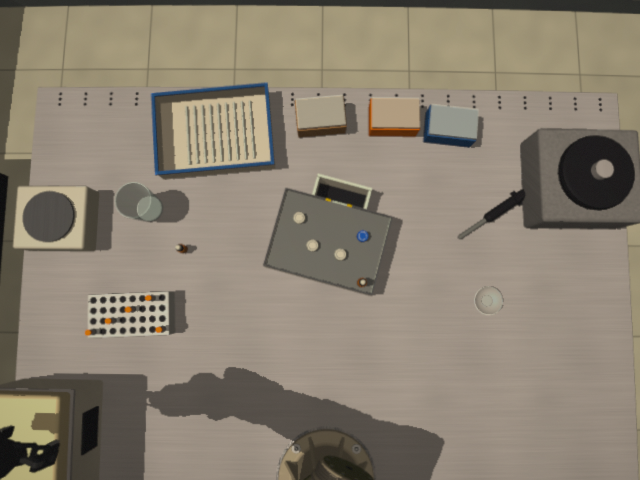

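View pics/scene0.png

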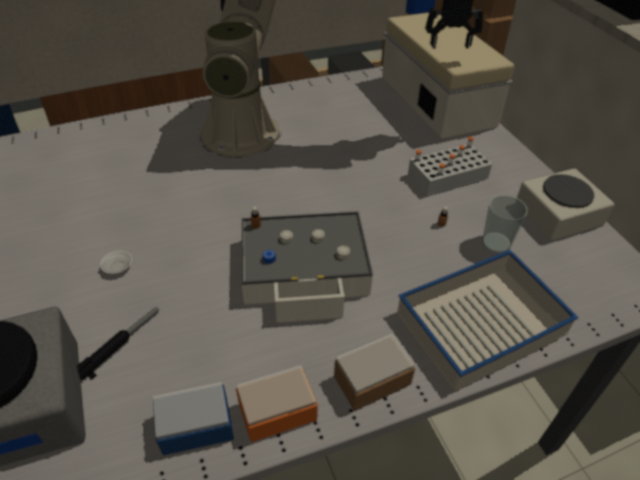

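The top view shows white caps at about (299,217), (312,245) and (340,254), and the blue cap at (363,236). The dropper is at (363,282), and the gate's yellow marks are near (328,201) and (349,206). The scene view confirms the slot lies on the far side of the tray. Now I'll measure.

```bash
python3 - <<'E'
from h import *
d=shot('top'); hsv=cv2.cvtColor(d['img'],cv2.COLOR_RGB2HSV); roi=np.zeros((480,640),np.uint8)
deck=np.array([[288,190],[393,214],[373,293],[265,265]])
cv2.fillPoly(roi,[deck],255)
def blobs(m,z,mn,name):
    n,l,s,c=cv2.connectedComponentsWithStats(m)
    for i in range(1,n):
        if s[i,4]>=mn: print(name,c[i].round(1),s[i,4],ray(d,c[i],z)[0].round(1))
er=cv2.erode(roi,np.ones((7,7)))
blobs(cv2.inRange(hsv,(0,0,150),(179,90,255))&er,76,15,'white')
blobs(cv2.inRange(hsv,(100,120,60),(130,255,255))&er,76,15,'blue')
blobs(cv2.inRange(hsv,(15,130,110),(35,255,255))&cv2.dilate(roi,np.ones((9,9))),63,3,'yel')
blobs(cv2.inRange(hsv,(3,100,30),(18,255,255))&roi,85,8,'amber')
g=cv2.inRange(hsv,(0,0,60),(179,60,135))
print(ray(d,deck,63).round(1).tolist())
x0,y0,w,h=255,165,150,140
cv2.imwrite('pics/c.png',cv2.cvtColor(cv2.resize(d['img'][y0:y0+h,x0:x0+w],None,fx=5.3,fy=4.2*1.0,interpolation=cv2.INTER_CUBIC),cv2.COLOR_RGB2BGR))
E
```

```text
white [298.5 217.1] 96 [599.2  66.4  76. ]
white [311.8 244.9] 98 [535.3  35.3  76. ]
white [339.8 253.9] 96 [515.2 -28.6  76. ]
blue [362.2 236.2] 79 [556.3 -79.9  76. ]
yel [327.8 199.5] 17 [643.6  -0.7  63. ]
yel [348.9 205.1] 14 [630.7 -49.8  63. ]
amber [360.7 282.7] 36 [449.8 -75.6  85. ]
[[665.4, 92.6, 63.0], [610.5, -152.8, 63.0], [427.1, -105.5, 63.0], [489.4, 142.7, 63.0]]
```

View pics/c.png

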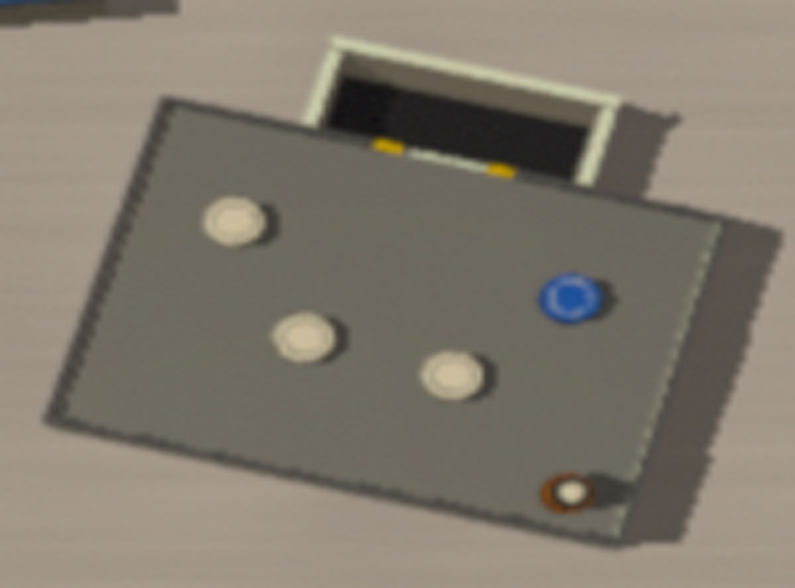

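{"method": "carry_out", "body": {"commands": [[0.2,2.9,-4.6,0,0],[0.2,2.9,-4.6,0,0],[0.2,2.9,-4.6,0,0],[0.2,2.9,-4.6,0,0],[0.2,2.9,-4.6,0,0]]}}

```text
time_s: 0.57
tool_pos: [237.9, 412.7, 256.1]
orientation: [[-0.964, 0.264, 0.0], [0.264, 0.964, -0.003], [-0.001, -0.003, -1.0]]
force: [-0.2, 0.5, -0.5]
width: 25.5
gripper_force: 0.0
```

{"method": "carry_out", "body": {"commands": [[0.2,2.9,-4.6,0,0],[0.2,2.9,-4.6,0,0],[0.2,2.9,-4.6,0,0],[0.2,2.9,-4.6,0,0],[0.2,2.9,-4.6,0,0]]}}

```text
time_s: 0.98
tool_pos: [325.7, 275.1, 256.2]
orientation: [[-0.964, 0.266, 0.001], [0.266, 0.964, -0.002], [-0.002, -0.002, -1.0]]
force: [-0.3, -0.1, -0.9]
width: 16.6
gripper_force: 0.0
```

{"method": "carry_out", "body": {"commands": [[0.2,2.9,-4.6,0,0],[0.2,2.9,-4.6,0,0],[0.2,2.9,-4.6,0,0],[0.2,2.9,-4.6,0,0],[0.2,2.9,-4.6,0,0]]}}

```text
time_s: 1.4
tool_pos: [413.3, 137.1, 256.2]
orientation: [[-0.964, 0.266, 0.002], [0.266, 0.964, -0.002], [-0.002, -0.001, -1.0]]
force: [0.0, 0.8, 0.3]
width: 17.1
gripper_force: 0.0
```

{"method": "carry_out", "body": {"commands": [[0.2,3,-4.7,0,0],[0.2,3,-4.7,0,0],[0.2,3,-4.7,0,0],[0.2,3,-4.7,0,0],[0.2,3,-4.7,0,0]]}}

```text
time_s: 1.82
tool_pos: [503.7, -4.2, 255.7]
orientation: [[-0.964, 0.264, 0.002], [0.264, 0.964, -0.002], [-0.003, -0.001, -1.0]]
force: [0.6, -0.2, 0.6]
width: 17.2
gripper_force: 0.0
```

```bash
python3 - <<'E'
from h import *
d=shot('wrist'); save(d,'w0.png'); print(d['fx'],d['D'],d['T'].round(2).tolist())
s=r.observe(); print(s['time_s'],s['tool_pos'],s['orientation'].round(3),s['width'],s['qpos'])
E
```

```text
424.163040132016 [-0.07886656  0.          0.          0.          0.        ] [[0.26, -0.92, -0.29, 430.14], [0.96, 0.25, 0.08, 15.79], [-0.0, -0.3, 0.95, 372.7], [0.0, 0.0, 0.0, 1.0]]
1.8667 [501.6133395   -1.87120714 255.57526804] [[-0.965  0.263 -0.   ]
 [ 0.263  0.965 -0.   ]
 [ 0.    -0.    -1.   ]] 17.384369576513556 [-9.38971138e+00  9.82070159e+00 -8.06139916e+00  7.21220610e+01
 -1.77405523e-03  5.88285760e+00]
```

View pics/w0.png

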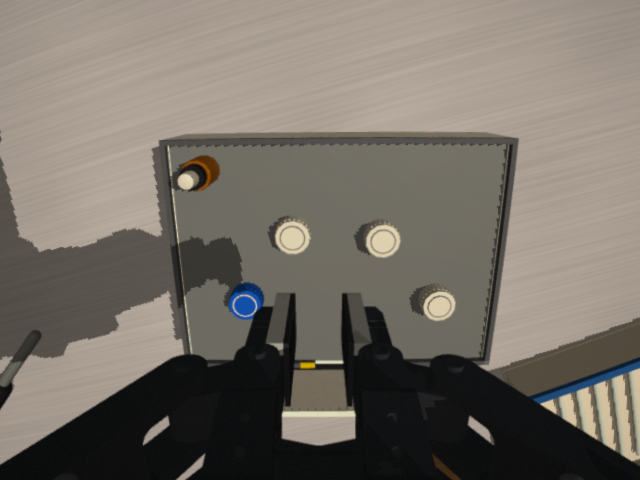

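The wrist view shows cap tops at (292,236), (382,240) and (438,303), the blue cap at (245,302), one yellow mark at (307,366), and rim corners near (165,145), (516,140), (185,360) and (490,361).

```bash
python3 - <<'E'
from h import *
d=shot('wrist'); hsv=cv2.cvtColor(d['img'],cv2.COLOR_RGB2HSV)
m=cv2.inRange(hsv,(0,0,165),(179,90,255)); b=cv2.inRange(hsv,(105,130,60),(130,255,255)); y=cv2.inRange(hsv,(18,150,110),(35,255,255))
for nm,mm,z,box in (('w',m,76,(230,460,210,330)),('b',b,76,(220,270,270,330)),('y',y,66,(290,350,350,380))):
    k=np.zeros_like(mm);k[box[2]:box[3],box[0]:box[1]]=mm[box[2]:box[3],box[0]:box[1]]
    n,l,s,c=cv2.connectedComponentsWithStats(k)
    for i in range(1,n):
        if s[i,4]>25: print(nm,c[i].round(1),s[i],ray(d,c[i],z)[0].round(1))
P=ray(d,[[165,145],[516,140],[185,360],[490,361]],66); print(P.round(1).tolist(), P.mean(0).round(1))
print(ray(d,[[292,236],[382,240],[438,303],[245,302],[187,181]],76).round(1).tolist())
# yaw from fence
print(np.degrees(np.arctan2(P[3,0]-P[2,0],P[3,1]-P[2,1])),np.degrees(np.arctan2(P[1,0]-P[0,0],P[1,1]-P[0,1])))
E
```

```text
w [289.6 241.5] [273 225  34  33 808] [516.9 -28.1  76. ]
w [380.2 244.9] [364 229  34  33 807] [537.1  35.7  76. ]
w [436.3 309.8] [421 296  32  29 659] [601.2  66.5  76. ]
w [241.5 308.9] [230 298  25  23 111] [560. -80.  76.]
b [244.1 300.2] [226 287  35  36 520] [553.4 -75.7  76. ]
b [242.  309.2] [232 300  21  19 298] [560.3 -79.8  76. ]
y [304.8 368.5] [298 366  15   6  88] [631.9 -49.5  66. ]
[[426.0, -95.9, 66.0], [488.9, 149.6, 66.0], [597.9, -145.6, 66.0], [668.1, 104.5, 66.0]] [545.2   3.2  66. ]
[[513.2, -25.3, 76.0], [533.7, 37.8, 76.0], [595.6, 68.8, 76.0], [555.0, -75.5, 76.0], [454.2, -85.9, 76.0]]
15.673371974439045 14.37485121678245
```

{"method": "carry_out", "body": {"commands": [[0.2,-0.46,-0.7,-0.6,0],[0.2,-0.46,-0.7,-1.9,0],[0.2,-0.46,-0.7,-3.2,0],[0.2,-0.46,-0.7,-4.5,0],[0.2,-0.46,-0.7,-5.0,0]]}}

```text
time_s: 2.33
tool_pos: [481.8, -18.0, 101.8]
orientation: [[-0.966, 0.257, -0.007], [0.257, 0.966, 0.002], [0.007, 0.0, -1.0]]
force: [-0.4, -0.2, 0.4]
width: 17.3
gripper_force: 0.0
```

{"method": "carry_out", "body": {"commands": [[0.2,0,0,-0.2,0],[0.2,0,0,-0.36,0],[0.2,0,0,-0.36,0],[0.2,0,0,-0.36,0]]}}

```text
time_s: 2.67
tool_pos: [487.0, -20.1, 96.9]
orientation: [[-0.966, 0.258, 0.002], [0.258, 0.966, -0.0], [-0.002, 0.0, -1.0]]
force: [0.5, -0.8, 0.3]
width: 17.0
gripper_force: 0.0
```

```bash
python3 - <<'E'
from h import *
d=shot('wrist'); save(d,'w1.png')
s=r.observe(); print(s['time_s'],s['tool_pos'],s['width'])
E
```

```text
2.7167 [487.25559643 -20.33204954  97.10037832] 17.073213710941044
```

View pics/w1.png

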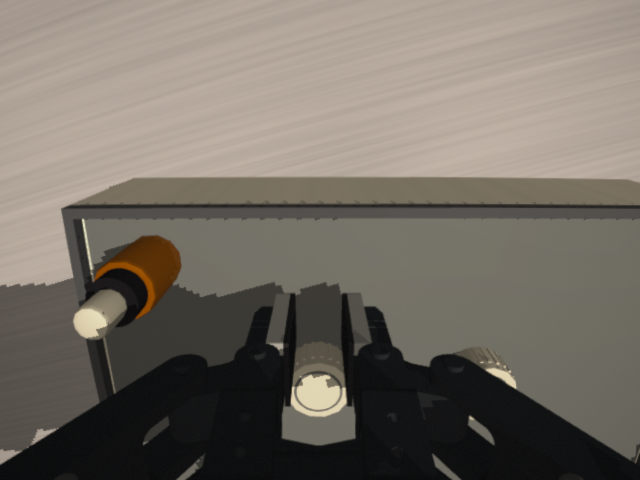

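{"method": "carry_out", "body": {"commands": [[0.2,0.16,-0.04,-0.04,0],[0.2,0.32,-0.09,-0.04,0],[0.2,0.5,-0.06,-0.04,0],[0.2,0.75,-0.02,-0.04,0],[0.2,1.02,0.02,-0.04,0]]}}

```text
time_s: 3.13
tool_pos: [517.6, -20.1, 94.6]
orientation: [[-0.966, 0.259, 0.001], [0.259, 0.966, 0.0], [-0.001, 0.0, -1.0]]
force: [-0.4, -0.9, 1.0]
width: 17.0
gripper_force: 0.1
```

{"method": "carry_out", "body": {"commands": [[0.2,0.28,0.044,0,0],[0.2,0.56,0.088,0,0],[0.2,0.84,0.131,0,0],[0.2,1.12,0.175,0,0],[0.2,1.4,0.219,0,0]]}}

```text
time_s: 3.55
tool_pos: [559.5, -13.2, 94.2]
orientation: [[-0.966, 0.259, -0.0], [0.259, 0.966, 0.0], [0.0, 0.0, -1.0]]
force: [-0.0, 0.6, 0.5]
width: 17.3
gripper_force: 0.2
```

{"method": "carry_out", "body": {"commands": [[0.2,0.28,0.044,0,0],[0.2,0.56,0.088,0,0],[0.2,0.7,0.11,0,0],[0.2,0.7,0.11,0,0]]}}

```text
time_s: 3.88
tool_pos: [580.9, -10.0, 94.3]
orientation: [[-0.966, 0.259, 0.001], [0.259, 0.966, 0.0], [-0.001, 0.0, -1.0]]
force: [0.4, -0.4, 0.5]
width: 17.1
gripper_force: 0.0
```

```bash
python3 - <<'E'
from h import *
s=r.observe(); print(s['time_s'],s['tool_pos'],s['width'])
a=shot('top')['img'][165:305,255:405]; b=shot('scene')['img'][190:330,225:375]
save(dict(img=np.hstack([cv2.resize(i,None,fx=2.6,fy=2.6,interpolation=cv2.INTER_CUBIC) for i in (a,b)])),'m1.png')
E
```

```text
3.8833 [580.88177885  -9.97727453  94.27659347] 17.09944456058625
```

View pics/m1.png

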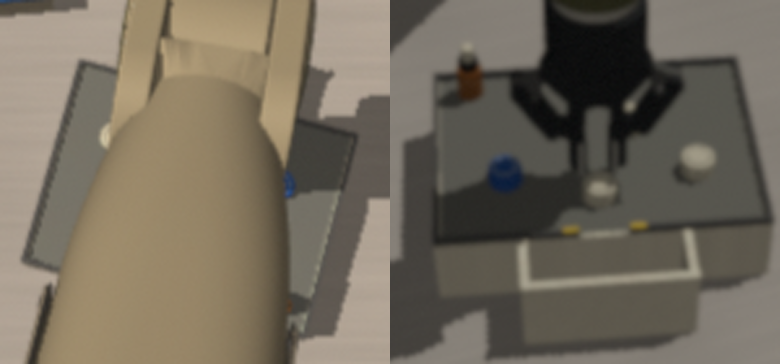

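The scene crop (right half) shows the cap held between the fingertips at (601,188), in line with the gate's middle at about (605,228). I'll push straight through.

{"method": "carry_out", "body": {"commands": [[0.2,0.28,-0.074,0,0],[0.2,0.56,-0.147,0,0],[0.2,0.84,-0.22,0,0],[0.2,1.12,-0.294,0,0],[0.2,1.4,-0.368,0,0]]}}

```text
time_s: 4.4
tool_pos: [622.8, -21.6, 94.4]
orientation: [[-0.966, 0.259, 0.0], [0.259, 0.966, 0.0], [-0.0, 0.0, -1.0]]
force: [-0.7, -0.2, -0.7]
width: 17.0
gripper_force: 0.1
```

{"method": "carry_out", "body": {"commands": [[0.2,0.25,-0.066,0,0],[0.2,0.45,-0.118,0,0],[0.2,0.6,-0.157,0,0],[0.2,0.6,-0.157,0,0],[0.2,0.6,-0.157,0,0]]}}

```text
time_s: 4.82
tool_pos: [639.6, -25.8, 94.1]
orientation: [[-0.966, 0.259, -0.001], [0.259, 0.966, 0.0], [0.001, 0.0, -1.0]]
force: [0.5, 0.2, 0.4]
width: 17.1
gripper_force: 0.0
```

```bash
python3 - <<'E'
from h import *
s=r.observe(); print(s['time_s'],s['tool_pos'],s['width'])
b=shot('scene')['img'][190:330,225:375]
save(dict(img=cv2.resize(b,None,fx=3,fy=3,interpolation=cv2.INTER_CUBIC)),'m2.png')
E
```

```text
4.8167 [639.61740717 -25.84343496  94.08787062] 17.076534571204792
```

View pics/m2.png

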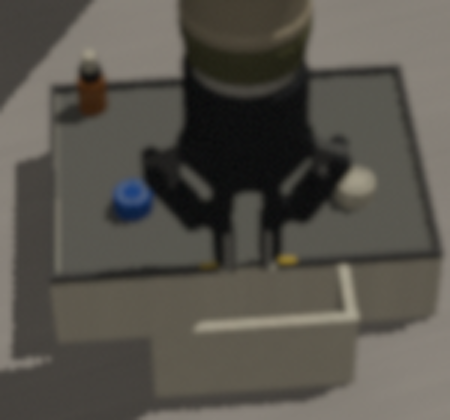

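The slot camera crop shows the first cap has dropped: nothing is left in the gate at about (248,262), and the other caps haven't moved. Next is cap b.

{"method": "carry_out", "body": {"commands": [[0.2,0,0,1.2,0],[0.2,-1.2,0.62,1.2,0],[0.2,-2.4,1.24,1.2,0],[0.2,-3.5,1.8,1.2,0],[0.2,-4.46,2.31,1.2,0]]}}

```text
time_s: 5.28
tool_pos: [503.0, 44.4, 130.3]
orientation: [[-0.966, 0.259, -0.001], [0.259, 0.966, 0.0], [0.001, 0.0, -1.0]]
force: [-0.8, -0.1, 0.2]
width: 16.9
gripper_force: 0.0
```

{"method": "carry_out", "body": {"commands": [[0.2,0,0,0,0],[0.2,0,0,0,0],[0.2,0,0,-0.6,0],[0.2,0,0,-1.2,0],[0.2,0,0,-1.2,0]]}}

```text
time_s: 5.7
tool_pos: [505.0, 43.2, 92.0]
orientation: [[-0.966, 0.259, -0.003], [0.259, 0.966, 0.0], [0.003, -0.001, -1.0]]
force: [-1.0, -0.4, -1.2]
width: 17.2
gripper_force: 0.0
```

```bash
python3 - <<'E'
from h import *
d=shot('wrist'); save(d,'w2.png')
s=r.observe(); print(s['time_s'],s['tool_pos'],s['width'])
hsv=cv2.cvtColor(d['img'],cv2.COLOR_RGB2HSV); m=cv2.inRange(hsv,(0,0,150),(179,110,255))[340:420,285:360]
n,l,st,c=cv2.connectedComponentsWithStats(m)
for i in range(1,n):
    if st[i,4]>100: print(c[i]+[285,340],st[i])
E
```

```text
5.75 [505.35928854  43.16283314  93.1819781 ] 16.968075538148813
[321.12439418 403.76332795] [  14   46   45   34 1238]
[294.87730061 409.6809816 ] [  4  58  16  22 163]
[346.65546218 413.21848739] [ 53  66  16  14 119]
```

{"method": "carry_out", "body": {"commands": [[0.2,0.16,-0.04,0.03,0],[0.2,0.32,-0.085,0.03,0],[0.2,0.47,-0.2,0.03,0],[0.2,0.68,-0.37,0.03,0],[0.2,0.92,-0.56,0.03,0]]}}

```text
time_s: 6.17
tool_pos: [534.6, 26.1, 95.8]
orientation: [[-0.966, 0.259, 0.001], [0.259, 0.966, -0.0], [-0.001, 0.0, -1.0]]
force: [-0.4, 0.5, -0.5]
width: 17.1
gripper_force: 0.1
```

{"method": "carry_out", "body": {"commands": [[0.2,0.24,-0.19,0,0],[0.2,0.48,-0.38,0,0],[0.2,0.72,-0.57,0,0],[0.2,0.96,-0.76,0,0],[0.2,1.2,-0.953,0,0]]}}

```text
time_s: 6.58
tool_pos: [570.2, -2.6, 95.1]
orientation: [[-0.966, 0.259, -0.0], [0.259, 0.966, 0.0], [0.0, 0.0, -1.0]]
force: [0.0, 0.4, 0.5]
width: 16.9
gripper_force: 0.2
```

{"method": "carry_out", "body": {"commands": [[0.2,0.2,-0.16,0,0],[0.2,0.34,-0.272,0,0],[0.2,0.34,-0.272,0,0],[0.2,0.34,-0.272,0,0]]}}

```text
time_s: 6.92
tool_pos: [579.7, -10.3, 95.0]
orientation: [[-0.966, 0.259, -0.0], [0.259, 0.966, 0.0], [0.0, 0.0, -1.0]]
force: [0.1, 0.7, -0.3]
width: 17.3
gripper_force: 0.0
```

```bash
python3 - <<'E'
from h import *
s=r.observe(); print(s['time_s'],s['tool_pos'],s['width'])
b=shot('scene')['img'][190:330,225:375]
save(dict(img=cv2.resize(b,None,fx=3,fy=3,interpolation=cv2.INTER_CUBIC)),'m3.png')
E
```

```text
6.9167 [579.65139198 -10.25769305  95.01812188] 17.269078351794043
```

View pics/m3.png

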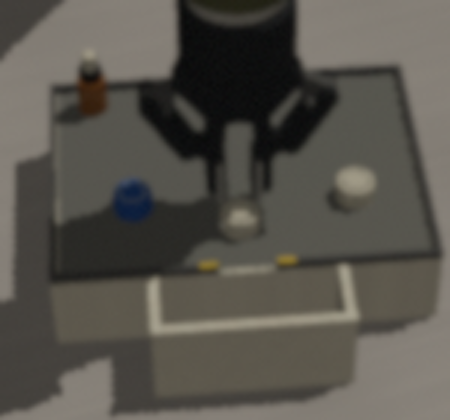

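Cap b sits between the fingertips at (240,218), in line with the gate's middle at about (248,267). I'll push it through.

{"method": "carry_out", "body": {"commands": [[0.2,0.28,-0.074,0,0],[0.2,0.56,-0.147,0,0],[0.2,0.84,-0.22,0,0],[0.2,1.12,-0.294,0,0],[0.2,1.4,-0.368,0,0]]}}

```text
time_s: 7.38
tool_pos: [622.9, -21.3, 95.3]
orientation: [[-0.966, 0.259, 0.001], [0.259, 0.966, 0.0], [-0.001, 0.0, -1.0]]
force: [0.6, -1.0, 0.1]
width: 17.3
gripper_force: 0.1
```

{"method": "carry_out", "body": {"commands": [[0.2,0.25,-0.066,0,0],[0.2,0.45,-0.118,0,0],[0.2,0.6,-0.157,0,0],[0.2,0.6,-0.157,0,0],[0.2,0.6,-0.157,0,0]]}}

```text
time_s: 7.8
tool_pos: [639.6, -25.9, 95.0]
orientation: [[-0.966, 0.259, -0.0], [0.259, 0.966, 0.0], [0.001, 0.0, -1.0]]
force: [0.3, 0.2, -0.4]
width: 16.6
gripper_force: 0.0
```

{"method": "carry_out", "body": {"commands": [[0.2,0,0,1.2,0],[0.2,0,0,2.4,0],[0.2,0,0,2.4,1.4],[0.2,0,0,2.4,2.8],[0.2,0,0,2.4,4.2]]}}

```text
time_s: 8.22
tool_pos: [639.7, -25.7, 168.5]
orientation: [[-0.994, -0.111, 0.002], [-0.111, 0.994, -0.0], [-0.002, -0.0, -1.0]]
force: [-0.1, -0.2, -0.7]
width: 17.6
gripper_force: 0.0
```

```bash
python3 - <<'E'
from h import *
s=r.observe(); print(s['time_s'],s['tool_pos'],s['width'],s['qpos'])
E
```

```text
8.2167 [639.67131513 -25.72632713 168.51733915] 17.591484002198165 [-9.48429539e+00  2.71090945e+01  3.86510081e+00  6.66610199e+01
  5.95832105e-03 -1.58392576e+01]
```

{"method": "carry_out", "body": {"commands": [[0.2,-0.2,0.8,0,1.4],[0.2,-0.4,1.6,0,2.8],[0.2,-0.6,2.4,0,4.2],[0.2,-0.8,3.2,0,5.6],[0.2,-1.05,4.07,0,7.0]]}}

```text
time_s: 8.63
tool_pos: [607.4, 97.0, 167.3]
orientation: [[-0.751, -0.66, -0.0], [-0.66, 0.751, -0.0], [0.0, 0.0, -1.0]]
force: [0.7, 2.0, -0.3]
width: 16.9
gripper_force: 0.0
```

{"method": "carry_out", "body": {"commands": [[0.2,0,0,0,1.4],[0.2,0,0,0,2.8],[0.2,0,0,0,4.2],[0.2,0,0,0,5.6],[0.2,0,0,0,6.8]]}}

```text
time_s: 9.05
tool_pos: [607.4, 96.6, 167.3]
orientation: [[-0.253, -0.968, -0.001], [-0.968, 0.253, 0.0], [0.0, 0.001, -1.0]]
force: [-0.5, -0.0, 0.2]
width: 17.2
gripper_force: 0.0
```

```bash
python3 - <<'E'
from h import *
d=shot('wrist')
s=r.observe(); print(s['time_s'],s['tool_pos'],s['orientation'].round(3),s['qpos'])
b=shot('scene')['img'][190:330,225:375]
save(dict(img=np.hstack([cv2.resize(d['img'],(440,330)),cv2.resize(b,(354,330),interpolation=cv2.INTER_CUBIC)])),'m4.png')
E
```

```text
9.1 [607.47660292  96.50352013 167.28383639] [[-0.249 -0.969 -0.001]
 [-0.969  0.249  0.   ]
 [ 0.     0.001 -1.   ]] [ 1.55200819e+00  2.45280649e+01 -3.63701513e-01  6.51418283e+01
  3.12604375e-03 -7.40328807e+01]
```

View pics/m4.png

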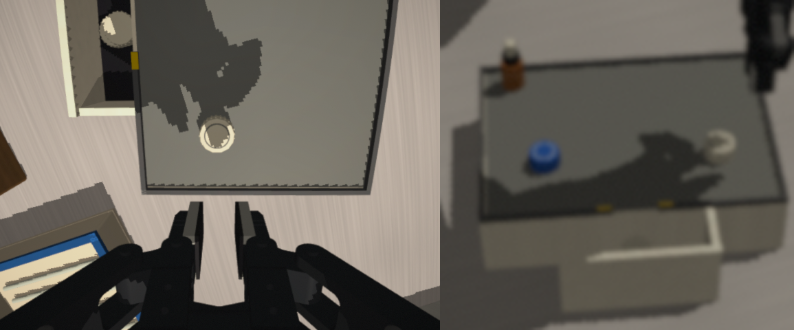

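The left half shows cap a at (217,135), on the fingers' centre line at column 219. One dropped cap shows in the slot at (117,30). On the right, the blue cap and dropper are in place. I'll descend behind cap a and push it along the fence.

{"method": "carry_out", "body": {"commands": [[0.2,0,0,-1.0,0],[0.2,0,0,-1.9,0],[0.2,0,0,-2.38,0],[0.2,0,0,-2.38,0],[0.2,0,0,-2.38,0]]}}

```text
time_s: 9.57
tool_pos: [607.1, 96.3, 95.2]
orientation: [[-0.261, -0.965, -0.002], [-0.965, 0.261, -0.0], [0.001, 0.002, -1.0]]
force: [1.0, 0.7, -0.2]
width: 17.0
gripper_force: 0.0
```

{"method": "carry_out", "body": {"commands": [[0.2,-0.04,-0.16,0,0],[0.2,-0.08,-0.32,0,0],[0.2,-0.12,-0.48,0,0],[0.2,-0.18,-0.7,0,0],[0.2,-0.255,-0.97,0,0]]}}

```text
time_s: 9.98
tool_pos: [600.9, 66.6, 96.7]
orientation: [[-0.259, -0.966, 0.002], [-0.966, 0.259, 0.0], [-0.001, -0.001, -1.0]]
force: [0.8, 0.1, -0.7]
width: 16.9
gripper_force: 0.3
```

{"method": "carry_out", "body": {"commands": [[0.2,-0.075,-0.29,0,0],[0.2,-0.15,-0.58,0,0],[0.2,-0.23,-0.87,0,0],[0.2,-0.305,-1.16,0,0],[0.2,-0.38,-1.45,0,0]]}}

```text
time_s: 10.4
tool_pos: [588.8, 22.6, 95.9]
orientation: [[-0.259, -0.966, -0.0], [-0.966, 0.259, 0.0], [-0.0, 0.0, -1.0]]
force: [0.9, -0.1, 1.1]
width: 17.0
gripper_force: 0.4
```

{"method": "carry_out", "body": {"commands": [[0.2,-0.06,-0.23,0,0],[0.2,-0.12,-0.45,0,0],[0.2,-0.12,-0.45,0,0],[0.2,0.0,0.0,0,0],[0.2,0.1,0.4,0.5,0]]}}

```text
time_s: 10.82
tool_pos: [590.2, 36.1, 108.2]
orientation: [[-0.26, -0.965, -0.005], [-0.966, 0.26, 0.001], [0.001, 0.005, -1.0]]
force: [0.7, -0.3, 0.0]
width: 16.9
gripper_force: 0.0
```

{"method": "carry_out", "body": {"commands": [[0.2,0,0,1.0,0],[0.2,0,0,1.9,-1.4],[0.2,0,0,1.9,-2.8],[0.2,0,0,1.9,-4.2],[0.2,0,0,1.9,-5.6]]}}

```text
time_s: 11.23
tool_pos: [592.7, 37.0, 168.6]
orientation: [[-0.685, -0.728, 0.001], [-0.728, 0.685, 0.0], [-0.001, -0.001, -1.0]]
force: [0.9, 0.8, -0.2]
width: 17.1
gripper_force: 0.0
```

{"method": "carry_out", "body": {"commands": [[0.2,-0.2,-0.3,0,-1.4],[0.2,-0.4,-0.6,0,-2.8],[0.2,-0.6,-0.9,0,-4.2],[0.2,-0.8,-1.1,0,-5.6],[0.2,-1.0,-1.3,0,-7.0]]}}

```text
time_s: 11.65
tool_pos: [562.0, -2.6, 167.7]
orientation: [[-0.979, -0.203, -0.0], [-0.203, 0.979, 0.0], [0.0, 0.0, -1.0]]
force: [-0.1, -0.5, 1.1]
width: 17.0
gripper_force: 0.0
```

{"method": "carry_out", "body": {"commands": [[0.2,0,0,0,-1.4],[0.2,0,0,0,-2.8],[0.2,0,0,0,-4.2],[0.2,0,0,0,-5.4],[0.2,0,0,0,-5.4]]}}

```text
time_s: 12.07
tool_pos: [562.2, -2.3, 167.7]
orientation: [[-0.966, 0.26, -0.0], [0.26, 0.966, 0.0], [0.0, 0.0, -1.0]]
force: [-0.4, -0.4, 1.0]
width: 16.9
gripper_force: 0.0
```

```bash
python3 - <<'E'
from h import *
d=shot('wrist'); save(d,'w5.png')
s=r.observe(); print(s['time_s'],s['tool_pos'],s['orientation'].round(3))
e=shot('scene'); 
for n,d,box in(('wrist',d,(200,440,200,480)),('scene',e,(320-25,345-25+15,235,285))):
    hsv=cv2.cvtColor(d['img'],cv2.COLOR_RGB2HSV); m=cv2.inRange(hsv,(0,0,120),(179,110,255)); k=m*0
    k[box[2]:box[3],box[0]:box[1]]=m[box[2]:box[3],box[0]:box[1]]
    q,l,st,c=cv2.connectedComponentsWithStats(k)
    for i in range(1,q):
        if st[i,4]>20: print(n,c[i].round(1),st[i],ray(d,c[i],76)[0].round(1))
b=e['img'][190:330,225:375]
save(dict(img=np.hstack([cv2.resize(shot('wrist')['img'],(440,330)),cv2.resize(b,(354,330),interpolation=cv2.INTER_CUBIC)])),'m5.png')
E
```

```text
12.1167 [562.26641998  -2.39775637 167.72920182] [[-0.967  0.256 -0.   ]
 [ 0.256  0.967  0.   ]
 [ 0.     0.    -1.   ]]
wrist [337.9 284.7] [  200   200   240   245 30421] [581.5   3.2  76. ]
wrist [225.9 338.3] [ 200  310   54   54 1650] [597.1 -65.8  76. ]
wrist [278.3 346. ] [272 343  11   9  65] [609.4 -38.6  76. ]
wrist [201.4 460.3] [200 454   5  14  38] [ 678.3 -111.4   76. ]
wrist [436.2 461.4] [432 454   8  16  64] [718.6  33.8  76. ]
scene [304.2 251.8] [299 248  11   9  80] [580.   -8.8  76. ]
scene [306.8 279.5] [300 279  15   2  27] [652.4 -29.3  76. ]
```

View pics/m5.png

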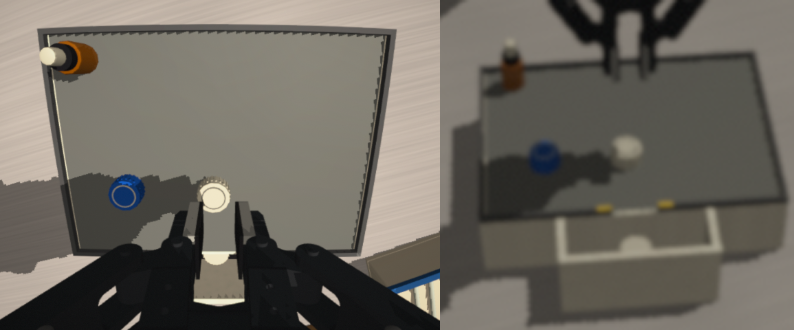

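Cap a sits at about (213,194) in the left half, close to the gate line. On the right, a dropped cap shows in the slot at (635,243). The blue cap and dropper haven't moved. I'll descend behind cap a.

{"method": "carry_out", "body": {"commands": [[0.2,-0.5,0,0,0],[0.2,-0.5,0,-1.0,0],[0.2,-0.5,0,-2.0,0],[0.2,-0.5,0,-2.42,0],[0.2,-0.5,0,-2.42,0]]}}

```text
time_s: 12.63
tool_pos: [544.4, -2.7, 91.9]
orientation: [[-0.966, 0.257, -0.006], [0.257, 0.966, 0.001], [0.006, -0.001, -1.0]]
force: [0.2, 0.2, 0.2]
width: 17.1
gripper_force: 0.0
```

```bash
python3 - <<'E'
from h import *
d=shot('wrist'); s=r.observe(); print(s['time_s'],s['tool_pos'],s['width'])
hsv=cv2.cvtColor(d['img'],cv2.COLOR_RGB2HSV); m=cv2.inRange(hsv,(0,0,150),(179,110,255))[340:440,285:360]
n,l,st,c=cv2.connectedComponentsWithStats(m)
for i in range(1,n):
    if st[i,4]>100: print(c[i]+[285,340],st[i])
e=shot('scene')
for z in (15,30,45): print(ray(e,[[307.6,293]],z).round(0))
E
```

```text
12.6833 [545.71047067  -2.89312987  93.76977316] 17.27913717606403
[319.71296296 410.98752013] [   2   43   67   55 2484]
[[637. -22.  15.]]
[[649. -26.  30.]]
[[660. -31.  45.]]
```

{"method": "carry_out", "body": {"commands": [[0.2,0.16,-0.04,0,0],[0.2,0.32,-0.08,0,0],[0.2,0.48,-0.12,0,0],[0.2,0.68,-0.17,0,0],[0.2,0.94,-0.23,0,0]]}}

```text
time_s: 13.15
tool_pos: [576.2, -10.4, 95.9]
orientation: [[-0.966, 0.259, 0.001], [0.259, 0.966, -0.0], [-0.001, 0.0, -1.0]]
force: [0.1, 0.5, 0.4]
width: 16.5
gripper_force: 0.3
```

{"method": "carry_out", "body": {"commands": [[0.2,0.28,-0.07,0,0],[0.2,0.56,-0.14,0,0],[0.2,0.84,-0.21,0,0],[0.2,1.12,-0.28,0,0],[0.2,1.4,-0.345,0,0]]}}

```text
time_s: 13.57
tool_pos: [618.2, -20.9, 95.1]
orientation: [[-0.966, 0.259, -0.0], [0.259, 0.966, 0.0], [0.0, 0.0, -1.0]]
force: [-0.1, -0.0, 0.2]
width: 17.2
gripper_force: 0.4
```

{"method": "carry_out", "body": {"commands": [[0.2,0.28,-0.07,0,0],[0.2,0.55,-0.135,0,0],[0.2,0.73,-0.18,0,0],[0.2,0.73,-0.18,0,0],[0.2,0.73,-0.18,0,0]]}}

```text
time_s: 13.98
tool_pos: [639.3, -26.1, 95.0]
orientation: [[-0.966, 0.259, -0.0], [0.259, 0.966, 0.0], [0.0, 0.0, -1.0]]
force: [-0.0, -0.8, 0.3]
width: 16.8
gripper_force: 0.0
```

{"method": "carry_out", "body": {"commands": [[0.2,0,0,1.2,0],[0.2,-0.8,0.2,2.4,0],[0.2,-2,0.5,3.4,0],[0.2,-3.3,0.8,3.6,0],[0.2,-3.8,0.9,3.6,0]]}}

```text
time_s: 14.4
tool_pos: [522.6, 1.9, 206.2]
orientation: [[-0.966, 0.258, 0.002], [0.258, 0.966, 0.0], [-0.002, 0.001, -1.0]]
force: [-0.4, -0.1, -0.2]
width: 17.0
gripper_force: 0.0
```

```bash
python3 - <<'E'
from h import *
d=shot('wrist'); s=r.observe(); print(s['time_s'],s['tool_pos'],s['width'])
e=shot('scene')
b=e['img'][190:330,225:375]
save(dict(img=np.hstack([cv2.resize(shot('wrist')['img'],(440,330)),cv2.resize(b,(354,330),interpolation=cv2.INTER_CUBIC)])),'m6.png')
E
```

```text
14.45 [519.13207945   2.79468693 205.20534385] 17.11109376256977
```

View pics/m6.png

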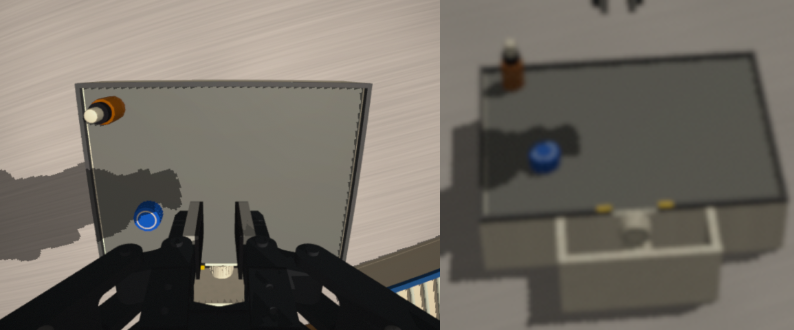

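All three white caps are off the deck, and the blue cap and dropper stand in place. I've now viewed 11 pictures, one over the limit of 10, so from here I'll use numbers only. The last cap looks high in the slot at (635,222), so I'll back the arm away and triangulate its height.

{"method": "carry_out", "body": {"commands": [[0.2,-2.5,4.5,0,0],[0.2,-2.5,4.5,0,0],[0.2,-2.5,4.5,0,0],[0.2,-2.5,4.5,0,0],[0.2,-2.5,4.5,0,0]]}}

```text
time_s: 14.97
tool_pos: [447.8, 139.6, 202.8]
orientation: [[-0.967, 0.254, -0.002], [0.254, 0.967, 0.002], [0.002, 0.001, -1.0]]
force: [-1.3, 0.5, -0.5]
width: 17.1
gripper_force: 0.0
```

{"method": "carry_out", "body": {"commands": [[0.2,-2.5,4.5,0,0],[0.2,-2.5,4.5,0,0],[0.2,-2.5,4.5,0,0],[0.2,-2.5,4.5,0,0],[0.2,-2.5,4.5,0,0]]}}

```text
time_s: 15.38
tool_pos: [373.7, 274.6, 202.9]
orientation: [[-0.967, 0.254, -0.001], [0.254, 0.967, 0.001], [0.001, 0.001, -1.0]]
force: [-0.7, -0.4, 0.0]
width: 17.4
gripper_force: 0.0
```

```bash
python3 - <<'E'
from h import *
g=np.array([639.5,-25.7]); ex=np.array([.967,-.254]); ey=np.array([.254,.967])
tr=lambda p:((p[:2]-g)@np.array([ex,ey]).T).round(1)
t=shot('top'); e=shot('scene'); print(r.observe()['tool_pos'])
def blobs(d,box,v,zs):
    hsv=cv2.cvtColor(d['img'],cv2.COLOR_RGB2HSV); m=cv2.inRange(hsv,(0,0,v),(179,110,255)); k=m*0
    x0,x1,y0,y1=box; k[y0:y1,x0:x1]=m[y0:y1,x0:x1]
    q,l,st,c=cv2.connectedComponentsWithStats(k)
    for i in range(1,q):
        if st[i,4]>8: print(c[i].round(1),st[i],[tr(ray(d,c[i],z)[0]).tolist() for z in zs])
print('top'); blobs(t,(318,368,178,210),130,(20,36,52,68))
print('scene'); blobs(e,(280,330,272,300),105,(20,36,52,68))
for d,b in ((t,(320,364,182,208)),(e,(292,324,276,298))):
    G=cv2.cvtColor(d['img'],cv2.COLOR_RGB2GRAY)[b[2]:b[3]:1,b[0]:b[1]:2]; print('\n'.join(' '.join('%3d'%v for v in row) for row in G),'\n')
b=cv2.inRange(cv2.cvtColor(t['img'],cv2.COLOR_RGB2HSV),(100,120,60),(130,255,255)); b[:200]=0;b[280:]=0;b[:,:330]=0;b[:,390:]=0
print('blue',cv2.connectedComponentsWithStats(b)[3][1:])
E
```

```text
[375.50961164 271.96172022 202.87627549]
top
[352.2 181.6] [324 178  44  12 283] [[64.3, -18.8], [60.3, -18.9], [56.4, -18.9], [52.5, -19.0]]
[340.2 197.7] [332 190  15  17 153] [[18.2, -0.7], [14.9, -1.0], [11.6, -1.3], [8.3, -1.6]]
[365.9 202. ] [364 192   4  17  40] [[24.2, -63.7], [20.8, -63.1], [17.4, -62.6], [14.1, -62.0]]
scene
[307.4 282.1] [299 279  17   8 101] [[-28.7, 4.6], [-14.7, 3.3], [-0.7, 2.1], [13.3, 0.9]]
[306.9 296.9] [280 292  50   8 208] [[10.6, 0.2], [23.8, -1.0], [37.1, -2.1], [50.3, -3.2]]
 69  76  81  93 100 100 100 100 105 114 153 175 198 206 202 189 179 168 163 163 163 164
 45  58  68  83  93 100 100 100 100 101 107 123 158 179 198 205 198 190 177 168 164 163
 31  33  44  63  74  98  99 100 100 100 100 101 108 124 158 183 198 206 199 188 177 164
 24  23  26  33  46  78  92  97  99  99  98 101 101 102 107 133 160 184 200 204 199 185
 25  25  23  25  26  45  67  80  91  97  99 100 100 100 101 103 109 134 164 184 207 207
 25  22  23  24  23  34  39  47  68  81  94  98  98 100  99 100 100 104 113 136 174 192
 24  25  21  24  26  34  35  36  41  51  74  85  93 
[... 2454 characters left out ...]
 97  91  80  80  80  81
 80  81  81  81  76  76  74  71  72  71  81  87  80  80  80  81
 80  81  81  81  76  72  69  71  72  71  72  81  79  81  80  81
 80  81  81  81  78  69  69  73  72  70  70  79  80  80  80  81
 80  81  82  81  78  70  68  72  72  71  79  83  79  80  81  81
 80  81  81  81  79  72  67  70  70  74  98  93  80  80  80  81
 80  81  82  81  80  74  68  70  72  84 118 105  82  82  82  83
 81  81  81  81  81  77  75  77  88 101 131 116  91  92  95  98
 82  84  85  86  87  89  94  98 116 124 139 128 111 114 118 124
 95  99 101 104 108 115 123 126 138 141 144 139 132 132 135 137
119 126 127 128 130 136 140 141 145 144 142 140 137 134 133 130 

blue [[362.24358974 236.11538462]]
```

The numbers put the top face of the last cap at about z 60–67, tilted, so its centre is near the 55 mm limit. The pile has to be nudged sideways inside the slot. I'll bring the closed fingers over the slot, turned 90° so the wrist camera sees it.

{"method": "carry_out", "body": {"commands": [[0,0.7,-0.53,0,1.2],[0,1.4,-1.06,0,2.4],[0,2.1,-1.6,0,3.6],[0,2.8,-2.1,0,4.8],[0,3.4,-2.6,0,6]]}}

```text
time_s: 15.9
tool_pos: [479.8, 190.6, 202.9]
orientation: [[-0.965, -0.261, 0.001], [-0.261, 0.965, -0.0], [-0.001, -0.0, -1.0]]
force: [0.4, 1.0, 0.3]
width: -0.0
gripper_force: 0.0
```

{"method": "carry_out", "body": {"commands": [[0,0.7,-0.53,0,1.2],[0,1.4,-1.06,0,2.4],[0,2.1,-1.6,0,3.6],[0,2.8,-2.1,0,4.8],[0,3.4,-2.6,0,6]]}}

```text
time_s: 16.32
tool_pos: [581.5, 111.8, 202.6]
orientation: [[-0.706, -0.709, 0.0], [-0.709, 0.706, -0.0], [0.0, -0.0, -1.0]]
force: [0.2, 0.6, 0.2]
width: -0.4
gripper_force: 0.0
```

{"method": "carry_out", "body": {"commands": [[0,0.7,-0.53,0,1.2],[0,1.4,-1.06,0,2.4],[0,2.1,-1.6,0,3.6],[0,2.8,-2.1,0,4.8],[0,3.34,-2.63,0,6]]}}

```text
time_s: 16.73
tool_pos: [681.5, 32.6, 202.2]
orientation: [[-0.257, -0.967, 0.0], [-0.967, 0.257, -0.0], [0.0, -0.0, -1.0]]
force: [-0.1, -1.2, 0.5]
width: -0.0
gripper_force: 0.0
```

{"method": "carry_out", "body": {"commands": [[0,0,0,0,0],[0,0,0,0,0]]}}

```text
time_s: 16.9
tool_pos: [680.3, 32.9, 201.8]
orientation: [[-0.264, -0.965, -0.001], [-0.965, 0.264, -0.0], [0.0, 0.001, -1.0]]
force: [-0.4, 1.3, -0.2]
width: 0.1
gripper_force: 0.0
```

```bash
python3 - <<'E'
from h import *
s=r.observe(); print(s['time_s'],s['tool_pos'],s['orientation'].round(3)[0],s['width'])
g=np.array([639.5,-25.7]); ex=np.array([.967,-.254]); ey=np.array([.254,.967])
d=shot('wrist')
# rectified plan view of the slot at cap-top height in tray axes, 2 mm cells (x rows 60..-10, y cols 60..-60)
def proj(P):
    c=(np.linalg.inv(d['T'])@np.c_[P,np.ones(len(P))].T)[:3].T
    return cv2.projectPoints(np.c_[c[:,0],-c[:,1],-c[:,2]],np.zeros(3),np.zeros(3),d['K'],d['D'])[0].reshape(-1,2)
G=cv2.cvtColor(d['img'],cv2.COLOR_RGB2GRAY)
xs=np.arange(52,-13,-4);ys=np.arange(44,-48,-4)
for z in (60,):
    P=np.array([[*(g+x*ex+y*ey),z] for x in xs for y in ys]); uv=proj(P).astype(np.float32).reshape(len(xs),len(ys),2)
    im=cv2.remap(G,uv[...,0],uv[...,1],cv2.INTER_LINEAR)
    print('y',ys); print('\n'.join('%4d: '%x+' '.join('%3d'%v for v in row) for x,row in zip(xs,im)))
print('cam',d['T'][:3,3].round(0), uv[0,0],uv[-1,-1])
E
```

```text
16.9 [680.34182715  32.89221317 201.7979293 ] [-0.264 -0.965 -0.001] 0.10160709345239706
y [ 44  40  36  32  28  24  20  16  12   8   4   0  -4  -8 -12 -16 -20 -24
 -28 -32 -36 -40 -44]
  52: 222 220 220 219 219 207 117 115 115 116 114 118 119 118 118 116 117 117 119 118 119 119 120
  48: 188 181 175 184 191 202 107 102 105 110 105 105 108 111 108 104 107 111 111 108 109 113 114
  44:  70  72  73  90  90  91  92  93  94  93  92  91  92  75  72  72  72  71  72  71  70  71  71
  40:  13  13  13  12  14  28  29  29  29  28  29  31  25  16  26  28  30  17  17  16  15  17  18
  36:  14  12  12  13  13  29  29  30  30  29 201 209 208 180  16  17  29  24  16  16  15  18  16
  32:  13  14  13  13  14  30  31  29  29 161 209 209 114 124 129  15  16  29  16  16  18  17  17
  28:  13  13  15  13  14  30  30  29  30 209 208 208 208 152 106  16  15  21  29  17  17  17  17
  24:  13  15  14  13  14  29  30  29  29 209 210 209 209 208 103  16  16  17  16  17  17  17  17
  20:  13  13  13  14  13  30  31  31  29 211 208 137 108 110 108  16  15  16  17  25  21  17  17
  16:  13  14  14  13  13  29  31  27  30 179 201 203 195 143  96  15  16  16  16  16  30  17  23
  12:  13  14  15  14  16  13  15  14  53 176 178 197 197 167 109  14  16  16  17  15  17  15  17
   8:  14  13  13  14  13  13  14  13  47 190 183 183 194 165 109  15  15  15  16  15  17  17  18
   4:  74  74  73  73  75  75  74  73  80 162 175 198 191 163 108  73  73  73  72  71  71  70  70
   0:  80  79  78 161 161 164  79 193 222 221 220 219 221 219 221 220 160 153 155  92  76  77  78
  -4: 113 113 114 160 158 163 116 114 113 113 113 112 113 112 112 111 163 165 163 117 108 108 104
  -8: 116 115 115 114 114 114 114 114 114 113 112 112 112 112 112 111 110 112 110 110 108 109 109
 -12: 114 115 115 115 114 114 113 114 113 112 112 111 111 112 112 111 110 110 111 110 109 108 109
cam [660. -41. 319.] [273.70276 193.12404] [380.37912  40.56594]
```

The near-vertical wrist view in tray axes shows two caps on edge: one at x 2–18, the higher one, and one at x 20–36, both within y ±13. I'll lower the closed fingers into the free +y end of the slot and nudge the high cap gently towards −y.

{"method": "carry_out", "body": {"commands": [[0,-0.4,-1.13,0,0],[0,-0.4,-1.13,-1.0,0],[0,-0.4,-1.13,-2.0,0],[0,-0.4,-1.13,-2.8,0],[0,-0.4,-1.13,-2.8,0]]}}

```text
time_s: 17.37
tool_pos: [663.0, 2.7, 113.7]
orientation: [[-0.26, -0.966, -0.01], [-0.966, 0.26, 0.001], [0.001, 0.01, -1.0]]
force: [-1.4, -0.6, -1.2]
width: 0.2
gripper_force: 0.0
```

{"method": "carry_out", "body": {"commands": [[0,0,0,0,0],[0,0,0,-0.5,0],[0,0,0,-1.0,0],[0,0,0,-1.4,0],[0,0,0,-1.4,0]]}}

```text
time_s: 17.78
tool_pos: [666.7, 2.6, 76.4]
orientation: [[-0.259, -0.966, -0.002], [-0.966, 0.259, 0.0], [0.0, 0.002, -1.0]]
force: [-0.8, 0.2, -0.0]
width: 0.1
gripper_force: 0.0
```

```bash
cat >> h.py <<'E'
g=np.array([639.5,-25.7]); ex=np.array([.967,-.254]); ey=np.array([.254,.967])
def plan(d,xs,ys,z):
    P=np.array([[*(g+x*ex+y*ey),z] for x in xs for y in ys])
    c=(np.linalg.inv(d['T'])@np.c_[P,np.ones(len(P))].T)[:3].T
    uv=cv2.projectPoints(np.c_[c[:,0],-c[:,1],-c[:,2]],np.zeros(3),np.zeros(3),d['K'],d['D'])[0].astype(np.float32).reshape(len(xs),len(ys),2)
    im=cv2.remap(cv2.cvtColor(d['img'],cv2.COLOR_RGB2GRAY),uv[...,0],uv[...,1],cv2.INTER_LINEAR)
    print('z',z,'y',ys); print('\n'.join('%4d: '%x+' '.join('%3d'%v for v in row) for x,row in zip(xs,im)))
def state():
    s=r.observe(); p=s['tool_pos']; q=p[:2]-g; print(s['time_s'],'tray tool',round(q@ex,1),round(q@ey,1),p[2].round(1),'F',np.round(s['force'],1))
E
python3 - <<'E'
from h import *
state()
d=shot('wrist'); plan(d,np.arange(48,-9,-4),np.arange(28,-60,-4),60)
print(d['T'][:3,3])
E
```

```text
17.7833 tray tool 19.1 34.2 76.4 F [-0.8  0.2 -0. ]
z 60 y [ 28  24  20  16  12   8   4   0  -4  -8 -12 -16 -20 -24 -28 -32 -36 -40
 -44 -48 -52 -56]
  48: 100  97  98  96  96  95  97  98  97  97  99  99 102 100  98 102 104 105 101 101 104 104
  44: 121 122 123 122 120  95  94  96  94  94  94  95  95  95  94  94  94  92  92  93  92  93
  40:  95  95  96 122 122 122 122 121 120  95  95  94  95  94  94  94  94  94  93  93  93  92
  36:  19  17  19  19  18  40  40  39  22  51  49  21  20  19  20  21  21  21  21  22  23  91
  32:  22  18  18  19  21  40  41  36 134 136 136 137  25  19  20  22  22  21  22  23  24  92
  28:  21  20  19  20  20  43  42  20 134 136 122 138 126  20  21  21  22  22  23  23  25  91
  24:  78  79  20  19  18  43  44 135 136 137 137 125 122  21  21  22  22  22  22  23  24  93
  20:  18  20  19  19  20  44  65 135 136 136 136 136  86  21  20  20  22  22  25  23  25  93
  16:  80  79  18  19  19  92 122 133 138 137 129 108  38  19  19  22  21  21  23  24  41 154
  12:  56  27  20  19  18 128 121 134 139 134 127 122  20  20  19  21  22  23  23  24  23 152
   8:  22  18  20  19  18 128 123 135 141 132 128 123  19  21  20  21  22  22  22  22  23  92
   4:  93  94  95  95  95 127 122 135 142 131 128 122  96  96  96  95  94  93  93  93  93  92
   0: 101 105  41 146 148 149 149 148 150 149 151 152 100 187 186  95  95  94  97  87  98  87
  -4: 107 108  71  72  72  72  72  72  72  72  73  73 198 204 204 133 128 131 126 123 122 121
  -8: 147  71  72  72  73  72  71  72  72  73  72  93 146 145 145 145 143 142 142 141 140 139
[647.18429153 -71.02602504 193.6782893 ]
```

The two views and the scene crest agree. Two caps lie flat in a stack with their top at z 36. The third stands on edge on them, with its crest at z 60–62, so its centre is at about 49 mm, clear of the 55 mm limit, and it hasn't moved. It doesn't need a nudge, so I'll withdraw and check once more.

{"method": "carry_out", "body": {"commands": [[0,0,0,0.6,0],[0,0,0,1.6,0],[0,0,0,2.8,0],[0,0,0,4.2,0],[0,0,0,4.2,0]]}}

```text
time_s: 18.25
tool_pos: [671.6, 1.9, 214.9]
orientation: [[-0.259, -0.966, 0.016], [-0.966, 0.259, -0.002], [-0.002, -0.016, -1.0]]
force: [1.3, -0.1, 1.5]
width: 0.0
gripper_force: 0.0
```

{"method": "carry_out", "body": {"commands": [[0,0.4,1.13,0,0],[0,0.4,1.13,0,0],[0,0.4,1.13,0,0],[0,0.4,1.13,0,0],[0,0.4,1.13,0,0]]}}

```text
time_s: 18.67
tool_pos: [679.2, 35.7, 203.5]
orientation: [[-0.259, -0.966, -0.0], [-0.966, 0.259, -0.0], [0.0, 0.0, -1.0]]
force: [-0.2, -0.1, -0.6]
width: -0.2
gripper_force: 0.0
```

```bash
python3 - <<'E'
from h import *
state(); d=shot('wrist'); plan(d,np.arange(40,-1,-4),np.arange(20,-24,-4),60)
e=shot('scene'); G=cv2.cvtColor(e['img'],cv2.COLOR_RGB2GRAY)[278:294,302:316:2]; print(G)
E
```

```text
18.6667 tray tool 22.8 69.5 203.5 F [-0.2 -0.1 -0.6]
z 60 y [ 20  16  12   8   4   0  -4  -8 -12 -16 -20]
  40:  30  29  29  29  29  29  27  16  29  29  28
  36:  29  29  28  28 195 208 208 147  15  21  28
  32:  30  30  29 185 209 208 133 146  87  15  17
  28:  29  30  29 210 208 208 208 142  94  14  16
  24:  30  28  29 209 209 208 209 207  93  15  17
  20:  30  30  31 210 208 147 108 112 103  16  16
  16:  29  30  31 181 202 204 194 105  96  16  16
  12:  15  14  71 165 172 201 195 165  97  16  16
   8:  13  14  73 188 178 187 193 163 108  16  16
   4:  73  72  83 177 176 201 190 162 103  71  71
   0:  71 196 220 221 221 218 220 219 220 220  93
[[101 105 106 111 110 113 109]
 [120 128 131 135 131 126 118]
 [128 140 145 149 143 126 111]
 [122 137 147 152 143 123 100]
 [114 132 146 152 142 128  97]
 [110 129 146 151 141 133 101]
 [104 124 144 150 141 134 104]
 [ 93 111 135 142 138 132 106]
 [ 83  95 115 120 122 124 105]
 [ 80  82  91  93  96 107 101]
 [ 79  78  79  80  80  90  97]
 [ 78  77  80  80  78  81  91]
 [ 78  77  81  82  79  79  88]
 [ 79  76  81  81  79  88  93]
 [ 81  74  79  78  83 109 104]
 [ 82  77  79  81  93 130 115]]
```

The pile hasn't moved, so I'm handing in.

```bash
python3 -c "
from cell import r
print(r.sign_off())"
```

```text
the job is handed in; nothing more can be done
None
```

I swept the three white caps one at a time through the gate into the slot and handed the job in at about 19 s. The hand-in returned no verdict. The top cap stands on edge on the other two, its centre at about 49 mm (limit 55), by my estimate. The blue cap measured unmoved and the dropper vial was still standing in the last picture. I viewed 11 pictures, one over the limit of 10.

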